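# Load the slide carton into the dry box, with the lid propped on its wedge

## Robot

A 7-joint arm with a two-finger parallel gripper is mounted at the origin on a cart in front of the work surface, level with it; the furniture and walls round the work are solid. World frame = base frame: x ahead of the robot, y to its left, z up, the work surface at z = 0. Lengths are in m, angles in rad, forces in N, time in s.
With the tool pointing down it reaches from about 0.4 to 0.85 m from the base axis. Payload 4.5 kg.
Tool frame: the origin (TCP) lies at the very end of the fingers, on their centre line; the grasp point (between the pads) lies 19 mm behind it; z points along the fingers, y is the line along which they close (so a half turn about z gives the same grasp; the last joint's range is limited). The gripper opens to 88 mm and grips with 3 to 60 N. Pads are 18 mm wide; open, the fingers measure 123 mm over their backs; the gripper's body (75 mm by 187 mm) begins 45 mm behind the grasp point.
Start: joints at [1.146, 0.689, -0.195, 1.565, 0.157, 0.902, -0.215], TCP at [0.277, -0.56, 0.214] pointing down, gripper open.
Joint ranges: [-3.01, 3.01], [-0.46, 2.08], [-1.47, 1.51], [0.13, 2.56], [-1, 4.14], [0.04, 2.09], [-2.66, 2.66]. Speed limits (rad/s): [2.57, 2.57, 3.14, 3.14, 3.14, 3.14, 3.14].

## Interface

Orientations are given as a unit quaternion [x, y, z, w].
In Python, from plant import r, optics gives the robot as it stands.
- The arm moves only by the tool servo_tool, never from a script. Its arguments are lists of equal length, an entry for each row: "translation": the shift along the tool's x, y, z in m, a list of three; "turn": the turn, a rotation vector about the tool's x, y, z in rad, a list of three. In form: {"translation": [[dx, dy, dz], ...], "turn": [[rx, ry, rz], ...]}. A call has 1 to 10 rows; each row shifts and turns the commanded pose from where the row before left it, along the tool's axes as they then stand; what a row does not reach is not made up. A row lasts 1/8 s, in which the tool goes at most 62.5 mm and 10.7 degrees, less where a joint would pass 70% of its speed; a pose out of reach is approached as far as the arm can. A call is refused whole if a number of a shift passes 0.0625 or a number of a turn 0.188, either way. A call with a gripper value outside its range is refused whole. "grip" is the opening, from 0 (shut) to 1 (fully open), set as the call begins (left out, the last holds). The fingers move at their own pace and stop on an object; "grip_force" is the grip in N (left out, the last holds). Time passes only in rows, so rows that do not move let the fingers close. It gives the time, the measured TCP pose, the force, the opening and the grip force at its end, in the units of the state.
- r.get_state(): the state, without advancing time (a new reading comes with each control period).
- optics.snapshot(name): name is "scene" or "top"; returns a dict with "img" (400x640x3 uint8, red, green, blue), "z_map" (400x640 float32, m along the optical axis (not along the pixel's ray), 0 where there is no reading), "mtx" (3x3 intrinsics, pixels), "R" (3x3) and "t" (3): a world point X has camera coordinates R X + t. Camera axes: x right, y down, z forward; pixel columns grow to the right and rows downward; lengths in m; the calibration is good to about 2 mm. A picture is of the moment at which its call begins.
- r.finish_job(): hands the job in; it is judged then, once.
The state is a dict: "clock": time; "q": joint angles; "qd": joint speeds; "joint_torque": joint torques, N m; "tool_pos": TCP position; "eef_rot": TCP orientation; "contact_force": force on the tool from outside, world axes, zero at the start; "moment": the same for the moment, N m; "opening": opening from 0.0 (shut) to 1.0 (fully open); "finger_force": force on a finger pad.
Only numpy, scipy, OpenCV 4.12 (cv2) and the standard library are available. Lean on these libraries where they do the work, as an engineer would, in place of code of your own. Each camera call takes 0.05 s, during which the arm holds its last target. There are 200 camera calls.

## Task

Put the flat carton of slides away in the low dry box on its loading tray. Prop the box's hinged lid open by running the ramp-shaped wedge under one half of its front lip until the lip sits on the wedge's flat top; with the lid resting on the wedge, slide the loading tray with the carton on it into the other half until the carton is wholly inside behind the lip. Then draw the wedge out so that the lid comes down gently and shuts fully, and leave the wedge standing upright in front of the box; do not let the lid slam or the carton tip or leave its tray, and leave the other things alone.

Things in the scene. Friction and masses are not known exactly. Their poses are not given: they have to be found in the camera images.
- dry_box: Low white box fixed to the table, 258 mm wide (y; 246 inside), open in front; side and back walls 47 mm high, 6 mm thick; no raised floor, things slide in on the table. Inside runs from the side walls' front edge, local x = -58 mm, to the back wall at +56 mm. Origin on the table, mid-width; x points from the open front into the box, z up.
- box_mouth (a point): Point on the table in the middle of the box's front, under the closed lid's lip (65 mm in front of the box's origin; axes as the box's).
- lid_hinge (a point): Middle of the lid's hinge axis at the back of the box, 51 mm behind the box's origin, 50.5 mm above the table; the axis is level, along the box's y.
- lid_part (a joint): Lid angle, rad: 0 shut, grows as the front rises, to 1.3. Grey plate, 0.3 kg, 262 mm wide, with a front skirt 115 mm from the hinge ending in a 10 mm round lip bar all along. No stay: it falls shut if let go. With its lip on the wedge's flat top it stands at about 0.47 rad; lip underside then 70 mm, top front edge about 105 mm above the table.
- lid_lip (a point): Middle of the underside of the lid's lip bar; 14.5 mm above the table when shut. Moves with the lid (at 0.47 rad it is about 3 mm nearer the robot than when shut).
- wedge: Loose aluminium wedge, 0.45 kg, 170 mm long (x), 40 wide (y). Origin on its underside, 75 mm behind the nose. Slick white ramp (friction 0.15) from 70 mm high at x = -5 mm down to the nose at x = +75, 5 mm high. Flat top, 70 mm high, from x = -5 back to a stop rib at x = -29 (80 mm high). Behind it a black upright grip post, 24 mm square, at x = -60, its top 107 mm up.
- wedge_seat (a point): Middle of the wedge's flat top, where the lip shall rest (x = -16 mm of the wedge's origin, 70 mm up).
- wedge_nose (a point): Middle of the wedge's nose edge, at table height (x = +75 mm of the wedge's origin).
- wedge_grip (a point): Point on the axis of the wedge's grip post, 80 mm up (27 mm below its top).
- slide_carton: The carton of slides: closed flat carton with white and red bands, 56 mm (its x) by 82 mm (its y), 34 mm high, 0.22 kg, loose on the tray's plate within the rims (3 mm play). Origin in the middle of its underside, 40 mm ahead of the tray's origin. The tray starts before one half of the box's mouth, the wedge before the other; which is left and which right varies.
- beaker: Bystander: clear beaker, 53 mm across, 70 mm high, loose. Origin under its middle.
- brown_bottle: Bystander: small brown bottle, 28 mm across, 60 mm high, loose. Origin under its middle.
- flat_carton: Bystander: another, smaller carton, white and blue, 60 x 75 x 30 mm, loose, to the left of the work. Origin under its middle.
- pen: Bystander: marker pen lying on the table, 129 mm long, 17 mm thick, loose, left of the work and near the robot. Origin under its middle.
- load_tray: Loose steel loading tray, 0.18 kg, underside on the table. Plate 70 (x) by 96 mm (y), 4 mm thick with 10 mm high rims, from x = +5 to +75 mm of its origin; a flat tail, 24 mm wide, 4 mm thick, runs back from it to x = -81, with a black upright grip block, 20 mm square, at x = -70, its top 50 mm up. Plate and tail pass under the shut lid's lip; the grip block stays outside.
- tray_grip (a point): Point on the axis of the tray's grip block, 35 mm up (15 mm below its top).

How it is judged:
By the outcome, as a careful person would: the job done as asked, in the order asked, and still so for the second after the job is handed in, with the robot touching nothing.
It also fails if it takes over 69 s, if anything falls off the work surface, if the arm or the gripper's body presses on something with over 40 N, if the wrist force passes 120 N, or if a joint passes its speed limit or range.

## Working session

There is one attempt and no reset: what is moved stays moved. The work goes in short steps, Python scripts to look and compute and a tool call to move; the robot and the scene stay as the last step left them, time stands still between calls to the robot, and variables do not carry over. Pictures are saved under pics/ and viewed, at most 10 in all, crops included, and the job is handed in when it is done.

Besides the shell and the picture viewer there is one more tool, called after "Call:" by a JSON object that holds its "method" and its "body", one argument or row to a line. servo_tool: Moves the arm, as the interface text tells. Its arguments: {"type":"object","properties":{"translation":{"type":"array"},"turn":{"type":"array"},"grip":{"type":"number"},"grip_force":{"type":"number"}},"required":["translation","turn"]}

```bash
mkdir -p pics; ls
python3 - <<'E'
from plant import r, optics
import cv2,numpy as np
for n in("scene","top"):
    s=optics.snapshot(n); cv2.imwrite(f"pics/{n}0.png",s["img"][:,:,::-1]); np.savez(f"{n}0.npz",**s)
    print(n,s["mtx"].round(1).tolist(),s["R"].round(3).tolist(),s["t"].round(3).tolist())
st=r.get_state();print({k:np.round(v,3).tolist() for k,v in st.items()})
E
```

```text
pics
scene [[389.7, 0.0, 316.9], [0.0, 389.7, 197.3], [0.0, 0.0, 1.0]] [[-0.685, -0.728, -0.017], [-0.505, 0.491, -0.71], [0.525, -0.478, -0.704]] [0.519, 0.269, 0.689]
top [[380.3, 0.0, 315.8], [0.0, 380.3, 201.0], [0.0, 0.0, 1.0]] [[-0.026, -0.999, 0.019], [-0.984, 0.022, -0.176], [0.176, -0.023, -0.984]] [0.178, 0.561, 0.851]
{'clock': 0.1, 'q': [1.146, 0.69, -0.194, 1.566, 0.157, 0.903, -0.215], 'qd': [-0.0, 0.0, -0.002, -0.003, -0.0, 0.0, 0.0], 'joint_torque': [-0.004, -52.851, -1.272, -15.384, -0.053, 0.002, 0.0], 'tool_pos': [0.276, -0.56, 0.213], 'eef_rot': [0.974, 0.227, -0.0, -0.001], 'contact_force': [-0.663, 0.575, 0.254], 'moment': [0.015, 0.04, -0.026], 'finger_force': 0.0, 'opening': 1.002}
```

View pics/top0.png

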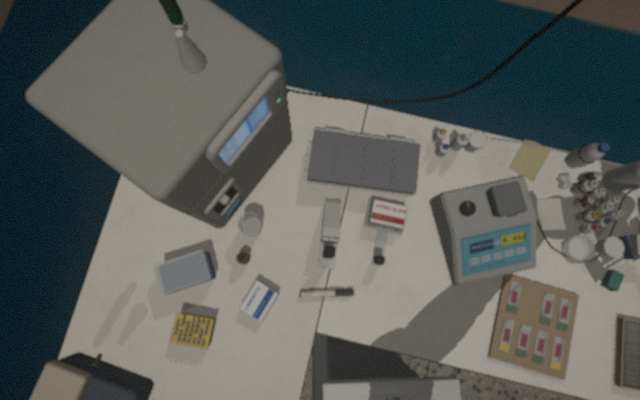

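View pics/scene0.png

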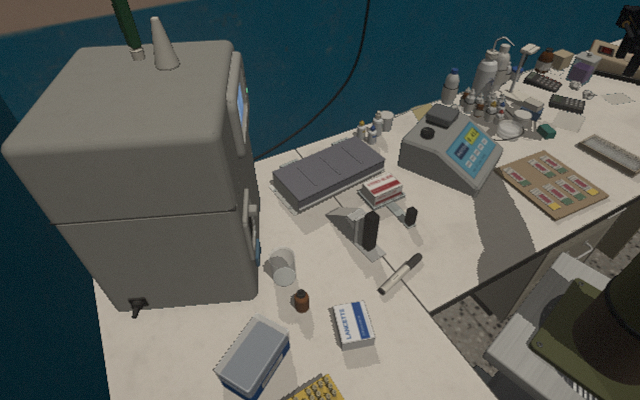

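The top view shows the box at about (365,160). The wedge is on the left, with its post at (328,252). The tray is on the right, with its grip at (379,260) and the carton at (388,213). The pen is at (327,292). Next I measure all of these from the depth map.

```bash
cat > h.py <<'E'
import numpy as np,cv2
def cloud(s):
    v,u=np.mgrid[:400,:640]; z=s["z_map"]; K=s["mtx"]
    c=np.stack([(u-K[0,2])*z/K[0,0],(v-K[1,2])*z/K[1,1],z],-1)
    P=(c-s["t"])@s["R"]; P[z==0]=np.nan; return P
def rect(p):
    return [np.round(x,4) for x in cv2.minAreaRect((p[:,:2]*1000).astype(np.float32))]
E
python3 - <<'E'
from h import *
np.set_printoptions(suppress=True,precision=4)
for n in("top","scene"):
    s=dict(np.load(n+"0.npz")); P=cloud(s); im=s["img"].astype(int)
    Z=P[...,2]
    b=(P[...,0]>.3)&(P[...,0]<.85)&(abs(P[...,1])<.3)
    t=b&(abs(Z)<.02); print(n,"table z",np.nanmedian(Z[t]))
    m=(b&(Z>.009)).astype(np.uint8)
    k,l,st,ce=cv2.connectedComponentsWithStats(m,connectivity=4)
    for i in range(1,k):
        if st[i,4]<25: continue
        p=P[l==i]; top=p[p[:,2]>np.percentile(p[:,2],98)-.008]
        print(i,st[i].tolist(),"n zmax",np.percentile(p[:,2],98).round(4),"all",*rect(p),"top",top.mean(0),*rect(top))
    dark=b&(im.max(-1)<45)&(Z>.03)
    k,l,st,ce=cv2.connectedComponentsWithStats(dark.astype(np.uint8))
    for i in range(1,k):
        if st[i,4]>12:
            p=P[l==i]; zz=np.percentile(p[:,2],95);q=p[p[:,2]>zz-.006];print(" dark",st[i].tolist(),zz.round(4),q.mean(0),rect(q))
E
```

```text
top table z -0.00023849800712058
1 [312, 0, 328, 130, 27103] n zmax 0.4621 all [783.3894 -63.0008] [476.8375  59.3101] 74.936 top [ 0.7532 -0.23    0.4693] [ 759.1053 -222.0833] [ 44.3459 138.1613] 9.2061
4 [227, 15, 65, 165, 7369] n zmax 0.403 all [703.7676 258.2749] [ 83.7986 195.0827] 89.6721 top [0.7193 0.2726 0.4008] [710.8979 260.7549] [181.2745  78.4804] 0.0014
26 [307, 127, 113, 69, 6012] n zmax 0.0564 all [665.4033  45.6211] [261.9647 135.5213] 80.8807 top [0.662  0.0465 0.0531] [665.9865  45.537 ] [261.9949 134.4383] 80.9269
27 [433, 128, 13, 14, 128] n zmax 0.0586 all [ 730.6525 -149.514 ] [23.4117 20.2368] 32.4307 top [ 0.7317 -0.1506  0.0544] [ 732.4177 -151.7598] [12.076  12.6003] 56.9025
28 [450, 130, 37, 21, 540] n zmax 0.0758 all [ 714.6711 -220.5041] [74.8326 44.1117] 81.2482 top [ 0.7109 -0.196   0.0735] [ 711.6709 -196.6314] [10.4018 15.4586] 0.9941
29 [436, 143, 13, 13, 130] n zmax 0.0574 all [ 692.6483 -153.1953] [24.1843 19.8271] 21.5573 top [ 0.6936 -0.1548  0.0538] [ 694.4142 -155.0557] [11.4114 13.3169] 78.6955
30 [429, 175, 98, 110, 7847] n zmax 0.125 all [
[... 3707 characters left out ...]
dark [261, 0, 109, 156, 472] 0.3559 [ 0.7456 -0.1572  0.3631] [array([ 758.0076, -176.2548]), array([ 5.7363, 54.2224]), np.float64(32.9002)]
 dark [426, 120, 23, 8, 58] 0.1088 [ 0.5427 -0.2226  0.1061] [array([ 542.2707, -223.6657]), array([57.7836,  8.2186]), np.float64(13.2225)]
 dark [421, 128, 13, 11, 100] 0.1187 [ 0.5299 -0.1628  0.1168] [array([ 529.867 , -163.8438]), array([28.2722, 25.7929]), np.float64(76.7897)]
 dark [406, 207, 11, 13, 70] 0.0498 [0.4255 0.022  0.0478] [array([425.9789,  21.4423]), array([16.9879, 17.6341]), np.float64(81.7711)]
 dark [363, 211, 16, 34, 335] 0.1071 [0.445  0.1416 0.1055] [array([445.9948, 140.3197]), array([23.4785, 21.6051]), np.float64(80.1963)]
```

Run:
```python
import cv2
a=cv2.imread("pics/top0.png")[110:310,230:440]; cv2.imwrite("pics/topc.png",cv2.resize(a,None,fx=2.9,fy=2.9,interpolation=cv2.INTER_CUBIC))
```

```text
(no output)
```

View pics/topc.png

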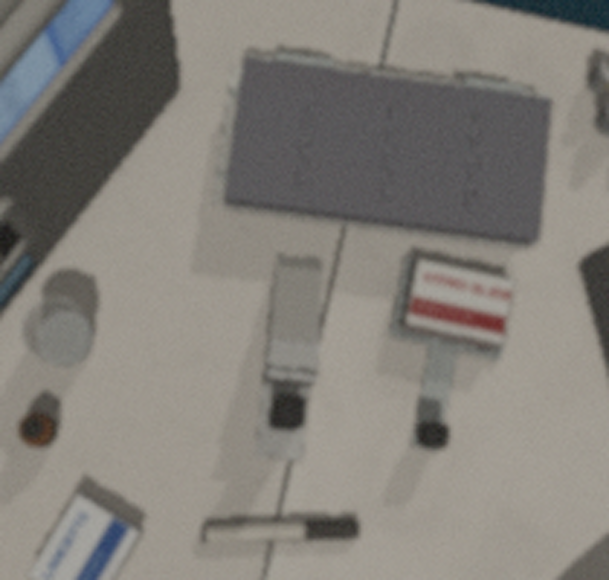

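The crop confirms the layout. Relative to the box, the wedge is yawed about +1.5° and the tray about -5°. I'll write a planner that converts world waypoints into tool-frame rows.

```bash
cat >> h.py <<'E'
from scipy.spatial.transform import Rotation as R
import json,sys
def down(yaw): return R.from_euler('z',yaw,degrees=True)*R.from_quat([1,0,0,0])
def plan(p,q,wps):
    """wps: (pos, yaw_deg, nrows) -> prints rows"""
    p=np.array(p,float); rot=R.from_quat(q); rows=[]
    for P,yaw,n in wps:
        P=np.array(P,float); p0=p.copy(); w=(rot.inv()*down(yaw)).as_rotvec()
        for i in range(n):
            nx=p0+(P-p0)*(i+1)/n
            rows.append((rot.inv().apply(nx-p).round(4).tolist(),(w/n).round(3).tolist()))
            p=p+rot.apply(rows[-1][0]); rot=rot*R.from_rotvec(rows[-1][1])
    for i in range(0,len(rows),10):
        print(json.dumps([a for a,b in rows[i:i+10]])); print(json.dumps([b for a,b in rows[i:i+10]]))
    print("end",p.round(4),rot.as_quat().round(4).tolist())
BY=-9.1; BO=np.array([.667,.0455])
def w2b(p): return R.from_euler('z',-BY,degrees=True).as_matrix()[:2,:2]@(np.array(p)[:2]-BO)
def b2w(l,z=None):
    w=R.from_euler('z',BY,degrees=True).as_matrix()[:2,:2]@np.array(l)+BO
    return w if z is None else np.r_[w,z]
def yaw(q): return np.degrees((R.from_quat(q)*R.from_quat([1,0,0,0]).inv()).as_euler('zyx')[0])
E
python3 - <<'E'
from h import *
from plant import r
s=r.get_state()
plan(s["tool_pos"],s["eef_rot"],[((.42,-.25,.214),10,6),((.4455,.14,.2),-7.6,7),((.4455,.14,.061),-7.6,5)])
E
```

```text
[[0.0443, -0.0357, -0.0], [0.0426, -0.0378, -0.0001], [0.0408, -0.0397, 0.0], [0.0389, -0.0416, -0.0], [0.0368, -0.0433, -0.0001], [0.0348, -0.0451, 0.0], [0.0134, -0.0542, 0.0021], [0.011, -0.0547, 0.0021], [0.0086, -0.0552, 0.002], [0.0061, -0.0555, 0.0021]]
[[-0.0, 0.0, 0.047], [-0.0, 0.0, 0.047], [-0.0, 0.0, 0.047], [-0.0, 0.0, 0.047], [-0.0, 0.0, 0.047], [-0.0, 0.0, 0.047], [-0.0, 0.0, 0.044], [-0.0, 0.0, 0.044], [-0.0, 0.0, 0.044], [-0.0, 0.0, 0.044]]
[[0.0037, -0.0557, 0.0021], [0.0012, -0.0558, 0.0021], [-0.0012, -0.0558, 0.002], [0.0, 0.0, 0.0278], [0.0001, 0.0001, 0.0278], [-0.0, 0.0, 0.0278], [0.0, 0.0, 0.0278], [0.0001, 0.0001, 0.0278]]
[[-0.0, 0.0, 0.044], [-0.0, 0.0, 0.044], [-0.0, 0.0, 0.044], [-0.0, 0.0, 0.0], [-0.0, 0.0, 0.0], [-0.0, 0.0, 0.0], [-0.0, 0.0, 0.0], [-0.0, 0.0, 0.0]]
end [0.4455 0.14   0.061 ] [0.9978, -0.0655, -0.0005, -0.0007]
```

Call:
{"method": "servo_tool", "body": {
  "translation": [
    [0.044,-0.036,0],
    [0.043,-0.038,0],
    [0.041,-0.04,0],
    [0.039,-0.042,0],
    [0.037,-0.043,0],
    [0.035,-0.045,0],
    [0.013,-0.054,0.002],
    [0.011,-0.055,0.002],
    [0.009,-0.055,0.002],
    [0.006,-0.055,0.002]
  ],
  "turn": [
    [0,0,0.047],
    [0,0,0.047],
    [0,0,0.047],
    [0,0,0.047],
    [0,0,0.047],
    [0,0,0.047],
    [0,0,0.044],
    [0,0,0.044],
    [0,0,0.044],
    [0,0,0.044]
  ],
  "grip": 1
}}

```text
clock: 1.35
tool_pos: [0.4352, -0.0255, 0.2061]
eef_rot: [1.0, -0.0, 0.0, 0.0]
contact_force: [0.2, 0.3, -0.4]
opening: 0.999
finger_force: 0.0
```

Run:
```python
from h import *
from plant import r
s=r.get_state(); print(s["clock"],s["q"],s["tool_pos"],yaw(s["eef_rot"]),s["contact_force"])
plan(s["tool_pos"],s["eef_rot"],[((.4455,.14,.2),-7.6,4),((.4455,.14,.061),-7.6,5)])
```

```text
1.35 [-0.05061292  0.46562051  0.00488242  2.12492134 -0.00417828  0.55099628
 -1.61416535] [ 0.43523447 -0.02549659  0.20606514] -0.0388772501955312 [ 0.23799125  0.32835673 -0.36111164]
[[0.0025, -0.0414, 0.0015], [0.0012, -0.0414, 0.0015], [-0.0002, -0.0415, 0.0015], [-0.0015, -0.0414, 0.0016], [-0.0, 0.0, 0.0278], [-0.0, 0.0, 0.0278], [-0.0, 0.0, 0.0278], [-0.0, 0.0, 0.0278], [-0.0001, 0.0, 0.0278]]
[[-0.0, -0.0, 0.033], [-0.0, -0.0, 0.033], [-0.0, -0.0, 0.033], [-0.0, -0.0, 0.033], [-0.0, -0.0, -0.0], [-0.0, -0.0, -0.0], [-0.0, -0.0, -0.0], [-0.0, -0.0, -0.0], [-0.0, -0.0, -0.0]]
end [0.4455 0.14   0.061 ] [0.9978, -0.0663, 0.0, -0.0]
```

Call:
{"method": "servo_tool", "body": {
  "translation": [
    [0.0025,-0.041,0.0015],
    [0.001,-0.041,0.0015],
    [0,-0.041,0.0015],
    [-0.0015,-0.041,0.0015],
    [0,0,0.028],
    [0,0,0.028],
    [0,0,0.028],
    [0,0,0.028],
    [0,0,0.027],
    [0,0,0]
  ],
  "turn": [
    [0,0,0.033],
    [0,0,0.033],
    [0,0,0.033],
    [0,0,0.033],
    [0,0,0],
    [0,0,0],
    [0,0,0],
    [0,0,0],
    [0,0,0],
    [0,0,0]
  ]
}}

```text
clock: 2.6
tool_pos: [0.444, 0.1361, 0.0598]
eef_rot: [0.998, -0.065, -0.002, 0.001]
contact_force: [1.1, 0.5, -0.3]
opening: 0.996
finger_force: 0.0
```

Call:
{"method": "servo_tool", "body": {
  "translation": [
    [0,0,0],
    [0,0,0],
    [0,0,0],
    [0,0,0],
    [0,0,0],
    [0,0,0]
  ],
  "turn": [
    [0,0,0],
    [0,0,0],
    [0,0,0],
    [0,0,0],
    [0,0,0],
    [0,0,0]
  ],
  "grip": 0,
  "grip_force": 35
}}

```text
clock: 3.35
tool_pos: [0.4453, 0.1365, 0.0613]
eef_rot: [0.998, -0.066, 0.0, 0.0]
contact_force: [0.1, 0.6, 0.7]
opening: 0.344
finger_force: 0.0
```

Run:
```python
from h import *
from plant import r,optics
s=r.get_state(); p=s["tool_pos"];print(s["clock"],s["q"],p,yaw(s["eef_rot"]),s["opening"],s["contact_force"])
print(w2b(p))
S=optics.snapshot("scene"); cv2.imwrite("pics/s1.png",cv2.resize(S["img"][100:300,240:480,::-1],None,fx=2.5,fy=2.5))
```

```text
3.35 [-0.41268079  0.7757127   0.02626346  2.16517671 -0.09153975  0.20160474
 -2.00623143] [0.44531394 0.13648845 0.06125069] -7.51723936237871 0.34417929639923595 [0.09410553 0.56463901 0.70418966]
[-0.23328643  0.05478181]
```

View pics/s1.png

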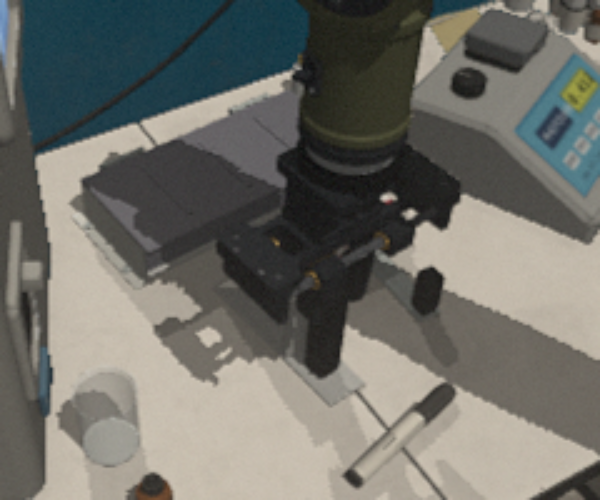

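The fingers straddle the post cleanly but are still closing. I'll finish the grip, then plan the push.

Call:
{"method": "servo_tool", "body": {
  "translation": [
    [0,0,0],
    [0,0,0],
    [0,0,0],
    [0,0,0]
  ],
  "turn": [
    [0,0,0],
    [0,0,0],
    [0,0,0],
    [0,0,0]
  ]
}}

```text
clock: 3.9
tool_pos: [0.4453, 0.1367, 0.0612]
eef_rot: [0.998, -0.065, 0.0, -0.0]
contact_force: [-0.6, 2.7, -1.3]
opening: 0.267
finger_force: 34.9
```

Run:
```python
from h import *
from plant import r,optics
s=r.get_state(); p=s["tool_pos"];print(s["clock"],p,yaw(s["eef_rot"]),s["opening"],s["finger_force"],s["contact_force"])
print(w2b(p))
plan(p,s["eef_rot"],[(b2w((-.112,.057),.061),BY,24)])
```

```text
3.9 [0.44534886 0.13674405 0.06118091] -7.5005818535904165 0.2672526757297856 34.890766237040225 [-0.60124045  2.66139058 -1.347067  ]
[-0.23329238  0.05503972]
[[0.0051, 0.0001, 0.0], [0.005, 0.0, 0.0], [0.0051, 0.0001, 0.0], [0.005, 0.0, 0.0], [0.0051, 0.0, 0.0], [0.005, 0.0001, 0.0], [0.0051, 0.0, 0.0001], [0.005, 0.0, -0.0], [0.0051, 0.0001, -0.0], [0.005, -0.0, -0.0]]
[[-0.0, -0.0, 0.001], [-0.0, -0.0, 0.001], [-0.0, -0.0, 0.001], [-0.0, -0.0, 0.001], [-0.0, -0.0, 0.001], [-0.0, -0.0, 0.001], [-0.0, -0.0, 0.001], [-0.0, -0.0, 0.001], [-0.0, -0.0, 0.001], [-0.0, -0.0, 0.001]]
[[0.0051, -0.0, -0.0], [0.0051, -0.0, -0.0], [0.005, -0.0, 0.0], [0.0051, -0.0, 0.0], [0.005, -0.0, 0.0], [0.0051, -0.0001, 0.0], [0.005, 0.0, 0.0], [0.0051, -0.0, 0.0], [0.005, -0.0, 0.0001], [0.0051, -0.0001, -0.0]]
[[-0.0, -0.0, 0.001], [-0.0, -0.0, 0.001], [-0.0, -0.0, 0.001], [-0.0, -0.0, 0.001], [-0.0, -0.0, 0.001], [-0.0, -0.0, 0.001], [-0.0, -0.0, 0.001], [-0.0, -0.0, 0.001], [-0.0, -0.0, 0.001], [-0.0, -0.0, 0.001]]
[[0.005, -0.0, -0.0], [0.0051, -0.0001, -0.0], [0.0051, -0.0, -0.0], [0.005, -0.0001, -0.0]]
[[-0.0, -0.0, 0.001], [-0.0, -0.0, 0.001], [-0.0, -0.0, 0.001], [-0.0, -0.0, 0.001]]
end [0.5654 0.1195 0.061 ] [0.997, -0.0774, 0.0001, -0.0001]
```

Call:
{"method": "servo_tool", "body": {
  "translation": [
    [0.005,0,0],
    [0.005,0,0],
    [0.005,0,0],
    [0.005,0,0],
    [0.005,0,0],
    [0.005,0,0],
    [0.005,0,0],
    [0.005,0,0],
    [0.005,0,0],
    [0.005,0,0]
  ],
  "turn": [
    [0,0,0.003],
    [0,0,0.003],
    [0,0,0.003],
    [0,0,0.003],
    [0,0,0.003],
    [0,0,0.003],
    [0,0,0.003],
    [0,0,0.003],
    [0,0,0.002],
    [0,0,0.002]
  ]
}}

```text
clock: 5.15
tool_pos: [0.489, 0.1291, 0.0611]
eef_rot: [0.997, -0.079, -0.005, 0.001]
contact_force: [-11.1, 4.0, 12.9]
opening: 0.269
finger_force: 34.8
```

Call:
{"method": "servo_tool", "body": {
  "translation": [
    [0.005,0,0],
    [0.005,0,0],
    [0.005,0,0],
    [0.005,0,0],
    [0.005,0,0],
    [0.005,0,0],
    [0.005,0,0],
    [0.005,0,0],
    [0.005,0,0],
    [0.005,0,0]
  ],
  "turn": [
    [0,0,0],
    [0,0,0],
    [0,0,0],
    [0,0,0],
    [0,0,0],
    [0,0,0],
    [0,0,0],
    [0,0,0],
    [0,0,0],
    [0,0,0]
  ]
}}

```text
clock: 6.4
tool_pos: [0.5315, 0.1217, 0.0609]
eef_rot: [0.997, -0.078, -0.012, 0.002]
contact_force: [-20.3, 3.5, 19.3]
opening: 0.27
finger_force: 35.0
```

Run:
```python
from h import *
from plant import r,optics
s=r.get_state(); p=s["tool_pos"];print(s["clock"],p,yaw(s["eef_rot"]),s["opening"],s["finger_force"],s["contact_force"])
print(w2b(p))
plan(p,s["eef_rot"],[(b2w((-.112,.057),.061),BY,5)])
S=optics.snapshot("scene"); cv2.imwrite("pics/s2.png",cv2.resize(S["img"][100:300,240:480,::-1],None,fx=2.5,fy=2.5))
```

```text
6.4 [0.53154474 0.12173212 0.06086607] -8.980236134493902 0.27000561213660296 34.994624415412545 [-20.27329064   3.46129418  19.31519472]
[-0.14580712  0.05384931]
[[0.0068, -0.0006, -0.0002], [0.0067, -0.0006, -0.0001], [0.0068, -0.0006, -0.0002], [0.0067, -0.0007, -0.0], [0.0068, -0.0006, -0.0001]]
[[0.001, 0.005, 0.0], [0.001, 0.005, 0.0], [0.001, 0.005, 0.0], [0.001, 0.005, 0.0], [0.001, 0.005, 0.0]]
end [0.5654 0.1195 0.061 ] [0.9969, -0.0783, 0.0009, 0.0003]
```

View pics/s2.png

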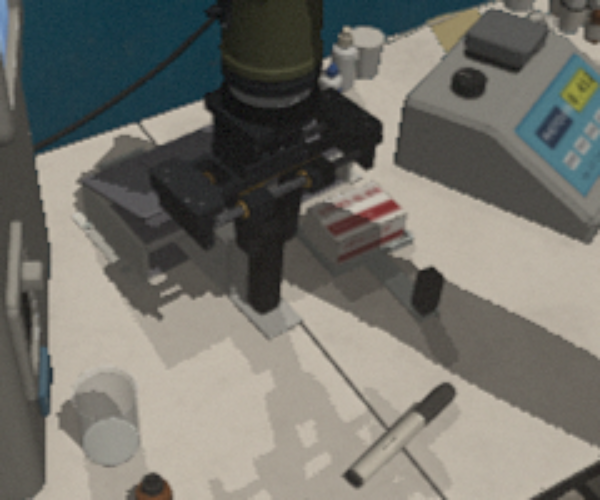

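The lid is rising on the ramp. Drag is pitching the tool about 1.4° nose-down, so I'll counter the pitch while finishing the push.

Call:
{"method": "servo_tool", "body": {
  "translation": [
    [0.005,0,0],
    [0.005,0,0],
    [0.005,0,0],
    [0.005,0,0],
    [0.004,0,0]
  ],
  "turn": [
    [0,0.006,0],
    [0,0.006,0],
    [0,0.006,0],
    [0,0.006,0],
    [0,0,0]
  ]
}}

```text
clock: 7.08
tool_pos: [0.5565, 0.1181, 0.0608]
eef_rot: [0.997, -0.079, 0.001, 0.003]
contact_force: [-15.4, 2.7, 13.7]
opening: 0.269
finger_force: 35.0
```

```bash
cat >> h.py <<'E'
def stat(wps=None):
    from plant import r
    s=r.get_state(); p=s["tool_pos"]
    print(round(s["clock"],2),p.round(4),"q5",s["q"][5].round(3),"yaw",yaw(s["eef_rot"]).round(2),"quat",np.round(s["eef_rot"],4),"op",round(s["opening"],3),"F",np.round(s["contact_force"],1),"box",w2b(p).round(4))
    if wps: plan(p,s["eef_rot"],wps)
E
python3 -c "
from h import *
stat([(b2w((-.112,.055),.061),BY,4)])"
```

```text
7.08 [0.5565 0.1181 0.0608] q5 0.439 yaw -9.01 quat [ 0.9969 -0.0785  0.0014  0.0025] op 0.269 F [-15.4   2.7  13.7] box [-0.1206  0.0542]
[[0.0021, -0.0002, -0.0], [0.0022, -0.0002, -0.0001], [0.0021, -0.0002, -0.0], [0.0022, -0.0002, -0.0001]]
[[0.001, -0.001, 0.0], [0.001, -0.001, 0.0], [0.001, -0.001, 0.0], [0.001, -0.001, 0.0]]
end [0.5651 0.1175 0.061 ] [0.9969, -0.0785, -0.0005, 0.0004]
```

Call:
{"method": "servo_tool", "body": {
  "translation": [
    [0.004,0,0],
    [0.003,0,0],
    [0,0,0],
    [0,0,0]
  ],
  "turn": [
    [0,0,0],
    [0,0,0],
    [0,0,0],
    [0,0,0]
  ]
}}

```text
clock: 7.58
tool_pos: [0.5683, 0.1163, 0.0608]
eef_rot: [0.997, -0.079, 0.006, 0.002]
contact_force: [-8.6, 1.5, 6.0]
opening: 0.268
finger_force: 35.0
```

```bash
cat >> h.py <<'E'
def lid():
    from plant import optics
    for n in("top","scene"):
        S=optics.snapshot(n); P=cloud(S); L=P.copy().reshape(-1,3); L=L[~np.isnan(L[:,0])]
        l=(L[:,:2]-BO)@R.from_euler('z',BY,degrees=True).as_matrix()[:2,:2]
        for a,b in((-.125,-.08),(-.06,-.01),(.085,.125)):
            m=(l[:,0]>-.05)&(l[:,0]<.04)&(l[:,1]>a)&(l[:,1]<b)&(L[:,2]<.12)&(L[:,2]>.045)
            if m.sum()<40: print(n,"few",m.sum()); continue
            k=np.polyfit(l[m,0],L[m,2],1); print(n,(a,b),"lid angle",np.arctan(-k[0]).round(3),m.sum(),"zres",np.std(L[m,2]-np.polyval(k,l[m,0])).round(4))
    return S
E
python3 -c "
from h import *
S=lid()
stat()
cv2.imwrite('pics/s3.png',cv2.resize(S['img'][100:300,240:480,::-1],None,fx=2.5,fy=2.5))"
```

```text
top few 0
top few 0
top (0.085, 0.125) lid angle 0.463 168 zres 0.0011
scene few 10
scene few 4
scene (0.085, 0.125) lid angle 0.381 133 zres 0.0111
7.67 [0.5684 0.1163 0.0608] q5 0.448 yaw -9.09 quat [ 0.9968 -0.0792  0.0058  0.0021] op 0.275 F [-8.2  1.5  7.3] box [-0.1086  0.0543]
```

View pics/s3.png

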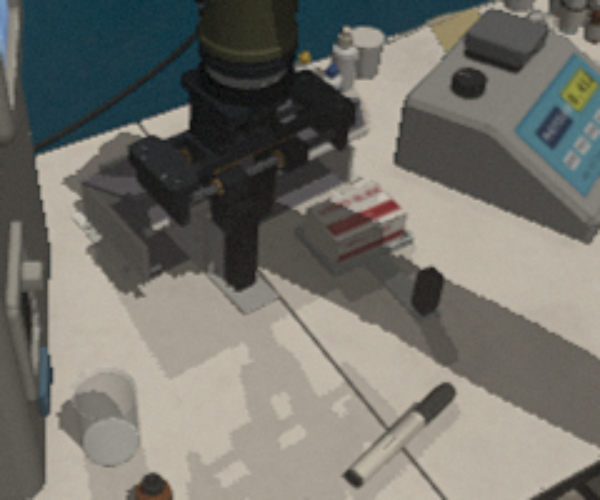

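The lid stands at 0.463 rad on the flat top, with the lip about 3 mm behind the seat centre. I'll release here and move to the tray.

Call:
{"method": "servo_tool", "body": {
  "translation": [
    [0,0,0],
    [0,0,0],
    [0,0,0],
    [0,0,0]
  ],
  "turn": [
    [0,0,0],
    [0,0,0],
    [0,0,0],
    [0,0,0]
  ],
  "grip": 1
}}

```text
clock: 8.18
tool_pos: [0.575, 0.1163, 0.0617]
eef_rot: [0.997, -0.08, 0.012, 0.001]
contact_force: [-0.3, 0.1, 0.2]
opening: 0.698
finger_force: 0.0
```

```bash
python3 -c "
from h import *
stat([(b2w((-.110,.0543),.14),BY,4),((.426,.021,.11),-14.3,5),((.426,.021,.017),-14.3,4)])"
```

```text
8.18 [0.575  0.1163 0.0617] q5 0.442 yaw -9.14 quat [ 0.9967 -0.0797  0.0122  0.001 ] op 0.698 F [-0.3  0.1  0.2] box [-0.102   0.0553]
[[-0.0015, 0.0003, -0.0196], [-0.0017, 0.0002, -0.0196], [-0.0017, 0.0003, -0.0196], [-0.0019, 0.0002, -0.0196], [-0.0248, 0.0233, 0.006], [-0.0244, 0.0238, 0.006], [-0.0239, 0.0243, 0.0059], [-0.0235, 0.0246, 0.006], [-0.0231, 0.0251, 0.006], [-0.0, -0.0, 0.0233]]
[[0.0, -0.006, -0.0], [0.0, -0.006, -0.0], [0.0, -0.006, -0.0], [0.0, -0.006, -0.0], [0.0, -0.0, 0.018], [0.0, -0.0, 0.018], [0.0, -0.0, 0.018], [0.0, -0.0, 0.018], [0.0, -0.0, 0.018], [0.0, -0.0, 0.0]]
[[-0.0, -0.0, 0.0232], [-0.0, -0.0, 0.0233], [-0.0001, -0.0, 0.0232]]
[[0.0, -0.0, 0.0], [0.0, -0.0, 0.0], [0.0, -0.0, 0.0]]
end [0.4259 0.021  0.017 ] [0.9922, -0.1244, 0.0002, 0.0001]
```

Call:
{"method": "servo_tool", "body": {
  "translation": [
    [-0.0015,0,-0.02],
    [-0.0015,0,-0.02],
    [-0.002,0,-0.02],
    [-0.002,0,-0.02],
    [-0.025,0.023,0.006],
    [-0.024,0.024,0.006],
    [-0.024,0.024,0.006],
    [-0.0235,0.025,0.006],
    [-0.023,0.025,0.006],
    [0,0,0]
  ],
  "turn": [
    [0,-0.006,0],
    [0,-0.006,0],
    [0,-0.006,0],
    [0,-0.006,0],
    [0,0,0.018],
    [0,0,0.018],
    [0,0,0.018],
    [0,0,0.018],
    [0,0,0.018],
    [0,0,0]
  ],
  "grip": 1
}}

```text
clock: 9.43
tool_pos: [0.4231, 0.0204, 0.1114]
eef_rot: [0.992, -0.126, -0.002, 0.001]
contact_force: [-0.2, 0.1, -0.6]
opening: 0.998
finger_force: 0.0
```

```bash
python3 -c "
from h import *
stat([((.426,.021,.017),-14.3,5)])
S=lid()"
```

```text
9.43 [0.4231 0.0204 0.1114] q5 0.246 yaw -14.44 quat [ 9.921e-01 -1.256e-01 -1.800e-03  9.000e-04] op 0.998 F [-0.2  0.1 -0.6] box [-0.2369 -0.0634]
[[0.0006, -0.0003, 0.0189], [0.0006, -0.0003, 0.0189], [0.0006, -0.0003, 0.0189], [0.0005, -0.0003, 0.0188], [0.0005, -0.0003, 0.0189]]
[[0.0, 0.001, -0.0], [0.0, 0.001, -0.0], [0.0, 0.001, -0.0], [0.0, 0.001, -0.0], [0.0, 0.001, -0.0]]
end [0.426 0.021 0.017] [0.9921, -0.1256, 0.0006, 0.0012]
top (-0.125, -0.08) lid angle 0.466 601 zres 0.0013
top (-0.06, -0.01) lid angle 0.466 673 zres 0.0012
top (0.085, 0.125) lid angle 0.464 533 zres 0.0012
scene (-0.125, -0.08) lid angle 0.466 182 zres 0.0005
scene (-0.06, -0.01) lid angle 0.466 221 zres 0.0006
scene (0.085, 0.125) lid angle 0.44 224 zres 0.0103
```

The lid holds at 0.466 rad. A vertical grasp this close in would take joint 6 past its lower limit. I'll grip with a small pitch of -0.15 rad, start the push, and regrip vertically further out.

```bash
sed -i 's/^def down(yaw):.*/def down(yaw):\n    y,t=yaw if isinstance(yaw,tuple) else (yaw,0)\n    return R.from_euler("z",y,degrees=True)*R.from_quat([1,0,0,0])*R.from_rotvec([0,t,0])/' h.py
python3 -c "
from h import *
stat([((.424,.0212,.08),(-14.3,-.15),3),((.424,.0212,.024),(-14.3,-.15),4)])"
```

```text
9.53 [0.4269 0.0224 0.1117] q5 0.246 yaw -14.28 quat [ 9.922e-01 -1.243e-01  7.000e-04 -2.000e-04] op 0.999 F [0.9 0.5 0.1] box [-0.2334 -0.0608]
[[-0.0008, 0.0006, 0.0106], [-0.0004, 0.0006, 0.0106], [0.0002, 0.0007, 0.0106], [0.0021, -0.0, 0.0138], [0.0021, -0.0, 0.0139], [0.002, -0.0, 0.0138], [0.0021, -0.0, 0.0138]]
[[-0.0, -0.05, 0.0], [-0.0, -0.05, 0.0], [-0.0, -0.05, 0.0], [-0.0, -0.0, 0.0], [-0.0, -0.0, 0.0], [-0.0, -0.0, 0.0], [-0.0, -0.0, 0.0]]
end [0.424  0.0212 0.024 ] [0.9895, -0.1239, -0.0736, -0.0095]
```

Call:
{"method": "servo_tool", "body": {
  "translation": [
    [-0.001,0.0006,0.0105],
    [-0.0005,0.0006,0.0105],
    [0,0.0006,0.0105],
    [0,0,0]
  ],
  "turn": [
    [0,-0.05,0],
    [0,-0.05,0],
    [0,-0.05,0],
    [0,0,0]
  ]
}}

```text
clock: 10.02
tool_pos: [0.4245, 0.0216, 0.0796]
eef_rot: [0.99, -0.124, -0.073, -0.01]
contact_force: [0.3, -0.5, 0.7]
opening: 1.0
finger_force: 0.0
```

```bash
python3 -c "
from h import *
stat([((.424,.0212,.024),(-14.3,-.15),4)])"
```

```text
10.03 [0.4245 0.0216 0.0796] q5 0.401 yaw -14.42 quat [ 0.9895 -0.1239 -0.0733 -0.0096] op 1.0 F [ 0.3 -0.5  0.7] box [-0.2356 -0.0619]
[[0.0019, 0.0002, 0.0138], [0.002, 0.0001, 0.0137], [0.002, 0.0002, 0.0138], [0.002, 0.0001, 0.0137]]
[[-0.0, -0.001, 0.0], [-0.0, -0.001, 0.0], [-0.0, -0.001, 0.0], [-0.0, -0.001, 0.0]]
end [0.424  0.0212 0.024 ] [0.9894, -0.1238, -0.0752, -0.0099]
```

Call:
{"method": "servo_tool", "body": {
  "translation": [
    [0.002,0,0.014],
    [0.002,0,0.014],
    [0.002,0,0.014],
    [0.002,0,0.014],
    [0,0,0.003]
  ],
  "turn": [
    [0,0,0],
    [0,0,0],
    [0,0,0],
    [0,0,0],
    [0,0,0]
  ]
}}

```text
clock: 10.65
tool_pos: [0.4209, 0.0214, 0.0195]
eef_rot: [0.989, -0.124, -0.075, -0.009]
contact_force: [-0.5, -0.8, 0.4]
opening: 1.002
finger_force: 0.0
```

Call:
{"method": "servo_tool", "body": {
  "translation": [
    [0,0,0],
    [0,0,0],
    [0,0,0],
    [0,0,0],
    [0,0,0],
    [0,0,0],
    [0,0,0],
    [0,0,0],
    [0,0,0],
    [0,0,0]
  ],
  "turn": [
    [0,0,0],
    [0,0,0],
    [0,0,0],
    [0,0,0],
    [0,0,0],
    [0,0,0],
    [0,0,0],
    [0,0,0],
    [0,0,0],
    [0,0,0]
  ],
  "grip": 0,
  "grip_force": 25
}}

```text
clock: 11.9
tool_pos: [0.4214, 0.0212, 0.0206]
eef_rot: [0.989, -0.124, -0.074, -0.009]
contact_force: [-0.8, -0.8, 1.4]
opening: 0.219
finger_force: 25.0
```

```bash
python3 -c "
from h import *
stat([((.424,.0212,.024),(-14.3,-.15),1)])
print(w2b((.533,-.0075)))
p=np.array([.426,.021])"
```

```text
11.9 [0.4214 0.0212 0.0206] q5 0.258 yaw -14.44 quat [ 0.9894 -0.124  -0.0745 -0.0092] op 0.219 F [-0.8 -0.8  1.4] box [-0.2387 -0.0628]
[[0.002, -0.0006, -0.0037]]
[[0.0, 0.0, 0.0]]
end [0.424  0.0212 0.024 ] [0.9894, -0.124, -0.0745, -0.0092]
[-0.12393107 -0.07352611]
```

```bash
python3 -c "
from h import *
stat([(b2w((-.182,-.067),.0208),(BY,-.15),14)])"
```

```text
11.9 [0.4214 0.0212 0.0206] q5 0.258 yaw -14.44 quat [ 0.9894 -0.124  -0.0745 -0.0092] op 0.219 F [-0.8 -0.8  1.4] box [-0.2387 -0.0628]
[[0.004, -0.0001, -0.0006], [0.004, -0.0, -0.0006], [0.004, -0.0, -0.0007], [0.004, -0.0, -0.0006], [0.0041, 0.0, -0.0006], [0.004, 0.0001, -0.0006], [0.004, 0.0, -0.0006], [0.004, 0.0002, -0.0007], [0.004, 0.0001, -0.0006], [0.004, 0.0001, -0.0006]]
[[-0.001, 0.0, -0.006], [-0.001, 0.0, -0.006], [-0.001, 0.0, -0.006], [-0.001, 0.0, -0.006], [-0.001, 0.0, -0.006], [-0.001, 0.0, -0.006], [-0.001, 0.0, -0.006], [-0.001, 0.0, -0.006], [-0.001, 0.0, -0.006], [-0.001, 0.0, -0.006]]
[[0.004, 0.0002, -0.0006], [0.004, 0.0002, -0.0006], [0.004, 0.0003, -0.0007], [0.004, 0.0002, -0.0006]]
[[-0.001, 0.0, -0.006], [-0.001, 0.0, -0.006], [-0.001, 0.0, -0.006], [-0.001, 0.0, -0.006]]
end [0.4767 0.0081 0.0208] [0.9938, -0.0819, -0.0749, -0.0054]
```

Call:
{"method": "servo_tool", "body": {
  "translation": [
    [0.004,0,-0.0006],
    [0.004,0,-0.0006],
    [0.004,0,-0.0006],
    [0.004,0,-0.0006],
    [0.004,0,-0.0006],
    [0.004,0,-0.0006],
    [0.004,0,-0.0006],
    [0.004,0,-0.0006],
    [0.004,0,-0.0006],
    [0.004,0,-0.0006]
  ],
  "turn": [
    [-0.001,0,-0.006],
    [-0.001,0,-0.006],
    [-0.001,0,-0.006],
    [-0.001,0,-0.006],
    [-0.001,0,-0.006],
    [-0.001,0,-0.006],
    [-0.001,0,-0.006],
    [-0.001,0,-0.006],
    [-0.001,0,-0.006],
    [-0.001,0,-0.006]
  ]
}}

```text
clock: 13.15
tool_pos: [0.461, 0.0125, 0.0206]
eef_rot: [0.993, -0.094, -0.075, -0.006]
contact_force: [-5.1, 0.7, 2.9]
opening: 0.223
finger_force: 25.0
```

```bash
python3 -c "
from h import *
stat([(b2w((-.182,-.067),.0208),(BY,-.15),4)])"
```

```text
13.15 [0.461  0.0125 0.0206] q5 0.366 yaw -10.89 quat [ 0.9928 -0.0936 -0.075  -0.0065] op 0.223 F [-5.1  0.7  2.9] box [-0.1982 -0.0652]
[[0.004, 0.0003, -0.0007], [0.004, 0.0004, -0.0006], [0.004, 0.0004, -0.0007], [0.004, 0.0004, -0.0006]]
[[-0.001, 0.0, -0.007], [-0.001, 0.0, -0.007], [-0.001, 0.0, -0.007], [-0.001, 0.0, -0.007]]
end [0.4766 0.0081 0.0208] [0.994, -0.0796, -0.075, -0.0056]
```

Joint 6 is gaining range. I'll finish this leg, then release and regrip vertically.

Call:
{"method": "servo_tool", "body": {
  "translation": [
    [0.004,0.0003,-0.0006],
    [0.004,0.0004,-0.0006],
    [0.004,0.0004,-0.0006],
    [0.004,0.0004,-0.0006],
    [0,0,0]
  ],
  "turn": [
    [-0.001,0,-0.007],
    [-0.001,0,-0.007],
    [-0.001,0,-0.007],
    [-0.001,0,-0.007],
    [0,0,0]
  ]
}}

```text
clock: 13.78
tool_pos: [0.4773, 0.008, 0.0206]
eef_rot: [0.994, -0.08, -0.074, -0.006]
contact_force: [-5.0, 0.7, 4.7]
opening: 0.224
finger_force: 25.0
```

Call:
{"method": "servo_tool", "body": {
  "translation": [
    [0,0,0],
    [0,0,0],
    [0,0,0],
    [0,0,0]
  ],
  "turn": [
    [0,0,0],
    [0,0,0],
    [0,0,0],
    [0,0,0]
  ],
  "grip": 0.7
}}

```text
clock: 14.28
tool_pos: [0.4772, 0.0082, 0.0205]
eef_rot: [0.994, -0.08, -0.074, -0.006]
contact_force: [-0.3, 0.2, -0.3]
opening: 0.653
finger_force: 0.0
```

```bash
python3 -c "
from h import *
stat([(b2w((-.1785,-.067),.0175),BY,4)])"
```

```text
14.28 [0.4772 0.0082 0.0205] q5 0.405 yaw -9.28 quat [ 0.994  -0.0798 -0.0742 -0.0057] op 0.653 F [-0.3  0.2 -0.3] box [-0.1815 -0.0669]
[[0.0009, 0.0, 0.0006], [0.0008, 0.0001, 0.0007], [0.0008, 0.0, 0.0007], [0.0008, 0.0, 0.0007]]
[[0.0, 0.037, -0.0], [0.0, 0.037, -0.0], [0.0, 0.037, -0.0], [0.0, 0.037, -0.0]]
end [0.4802 0.0076 0.0175] [0.9968, -0.08, -0.0005, 0.0002]
```

Call:
{"method": "servo_tool", "body": {
  "translation": [
    [0.0008,0,0.0007],
    [0.0008,0,0.0007],
    [0.0008,0,0.0007],
    [0.0008,0,0.0007],
    [0,0,0]
  ],
  "turn": [
    [0,0.037,0],
    [0,0.037,0],
    [0,0.037,0],
    [0,0.037,0],
    [0,0,0]
  ]
}}

```text
clock: 14.9
tool_pos: [0.4789, 0.0079, 0.0175]
eef_rot: [0.997, -0.08, -0.002, 0.0]
contact_force: [-0.1, -0.1, -0.3]
opening: 0.699
finger_force: 0.0
```

Call:
{"method": "servo_tool", "body": {
  "translation": [
    [0,0,0],
    [0,0,0],
    [0,0,0],
    [0,0,0],
    [0,0,0],
    [0,0,0],
    [0,0,0]
  ],
  "turn": [
    [0,0,0],
    [0,0,0],
    [0,0,0],
    [0,0,0],
    [0,0,0],
    [0,0,0],
    [0,0,0]
  ],
  "grip": 0
}}

```text
clock: 15.78
tool_pos: [0.4796, 0.0077, 0.0175]
eef_rot: [0.997, -0.08, -0.001, 0.0]
contact_force: [-0.0, -1.3, -0.6]
opening: 0.22
finger_force: 25.0
```

```bash
python3 -c "
from h import *
from plant import optics
stat([(b2w((-.125,-.067),.0185),BY,14)])
S=optics.snapshot('scene')
P=cloud(S);im=S['img'].astype(int)
m=(P[...,2]>.034)&(P[...,2]<.043)&(P[...,0]>.5)&(P[...,0]<.65)&(P[...,1]>-.1)&(P[...,1]<.05);print(m.sum(),rect(P[m]),w2b(P[m].mean(0)))
cv2.imwrite('pics/s4.png',cv2.resize(S['img'][100:300,240:480,::-1],None,fx=2.5,fy=2.5))"
```

```text
15.78 [0.4796 0.0077 0.0175] q5 0.139 yaw -9.18 quat [ 9.968e-01 -8.000e-02 -9.000e-04  3.000e-04] op 0.22 F [-0.  -1.3 -0.6] box [-0.179 -0.067]
[[0.0039, -0.0, -0.0001], [0.0038, -0.0, -0.0001], [0.0039, -0.0, -0.0], [0.0038, -0.0, -0.0001], [0.0039, -0.0, -0.0001], [0.0038, -0.0, -0.0001], [0.0039, -0.0, -0.0001], [0.0039, -0.0, -0.0], [0.0038, -0.0, -0.0001], [0.0039, -0.0, -0.0001]]
[[0.0, 0.0, -0.0], [0.0, 0.0, -0.0], [0.0, 0.0, -0.0], [0.0, 0.0, -0.0], [0.0, 0.0, -0.0], [0.0, 0.0, -0.0], [0.0, 0.0, -0.0], [0.0, 0.0, -0.0], [0.0, 0.0, -0.0], [0.0, 0.0, -0.0]]
[[0.0038, -0.0, -0.0001], [0.0039, -0.0001, -0.0001], [0.0038, 0.0, -0.0], [0.0039, 0.0, -0.0001]]
[[0.0, 0.0, -0.0], [0.0, 0.0, -0.0], [0.0, 0.0, -0.0], [0.0, 0.0, -0.0]]
end [ 0.533  -0.0008  0.0185] [0.9968, -0.08, -0.0009, 0.0003]
221 [array([595.0842, -19.3381]), array([103.8899,  54.0069]), np.float64(85.9376)] [-0.05415073 -0.05891809]
```

View pics/s4.png

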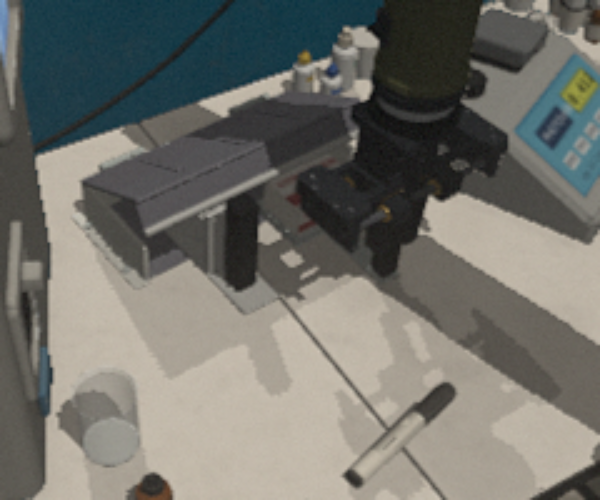

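The lid rests on the wedge and the carton is on its tray, part-way in. I'll push the last 54 mm.

Call:
{"method": "servo_tool", "body": {
  "translation": [
    [0.004,0,0],
    [0.004,0,0],
    [0.004,0,0],
    [0.004,0,0],
    [0.004,0,0],
    [0.004,0,0],
    [0.004,0,0],
    [0.004,0,0],
    [0.004,0,0],
    [0.004,0,0]
  ],
  "turn": [
    [0,0,0],
    [0,0,0],
    [0,0,0],
    [0,0,0],
    [0,0,0],
    [0,0,0],
    [0,0,0],
    [0,0,0],
    [0,0,0],
    [0,0,0]
  ]
}}

```text
clock: 17.08
tool_pos: [0.5118, 0.0018, 0.0174]
eef_rot: [0.997, -0.079, -0.008, 0.001]
contact_force: [-11.0, 1.4, 13.2]
opening: 0.223
finger_force: 25.0
```

```bash
python3 -c "
from h import *
stat([(b2w((-.125,-.067),.0175),BY,4)])"
```

```text
17.07 [0.5118 0.0018 0.0174] q5 0.247 yaw -9.1 quat [ 9.968e-01 -7.930e-02 -7.900e-03  8.000e-04] op 0.223 F [-11.    1.4  13.2] box [-0.1463 -0.0677]
[[0.0053, -0.0002, -0.0001], [0.0054, -0.0002, -0.0001], [0.0053, -0.0002, -0.0], [0.0053, -0.0001, -0.0001]]
[[0.001, 0.004, -0.0], [0.001, 0.004, -0.0], [0.001, 0.004, -0.0], [0.001, 0.004, -0.0]]
end [ 0.5329 -0.0009  0.0175] [0.9968, -0.0793, 0.0002, -0.0005]
```

Call:
{"method": "servo_tool", "body": {
  "translation": [
    [0.004,0,-0.0003],
    [0.004,0,-0.0003],
    [0.004,0,-0.0002],
    [0.003,0,0],
    [0,0,0]
  ],
  "turn": [
    [0,0.004,0],
    [0,0.004,0],
    [0,0.004,0],
    [0,0.002,0],
    [0,0,0]
  ]
}}

```text
clock: 17.7
tool_pos: [0.5348, -0.0012, 0.0182]
eef_rot: [0.997, -0.08, 0.007, 0.001]
contact_force: [-0.5, 0.1, -3.0]
opening: 0.226
finger_force: 25.0
```

```bash
python3 -c "
from h import *
stat([(b2w((-.125,-.067),.0175),BY,4)])"
```

```text
17.7 [ 0.5348 -0.0012  0.0182] q5 0.252 yaw -9.18 quat [ 9.968e-01 -8.000e-02  6.700e-03  8.000e-04] op 0.226 F [-0.5  0.1 -3. ] box [-0.1232 -0.067 ]
[[-0.0005, 0.0, 0.0002], [-0.0004, 0.0, 0.0001], [-0.0005, 0.0, 0.0002], [-0.0004, 0.0, 0.0002]]
[[0.0, -0.003, -0.0], [0.0, -0.003, -0.0], [0.0, -0.003, -0.0], [0.0, -0.003, -0.0]]
end [ 0.533  -0.0009  0.0175] [0.9968, -0.08, 0.0007, 0.0003]
```

Call:
{"method": "servo_tool", "body": {
  "translation": [
    [0,0,0.0004],
    [0,0,0.0004],
    [0,0,0]
  ],
  "turn": [
    [0,-0.007,0],
    [0,-0.006,0],
    [0,0,0]
  ]
}}

```text
clock: 18.08
tool_pos: [0.534, -0.001, 0.0175]
eef_rot: [0.997, -0.08, -0.0, 0.0]
contact_force: [-0.5, -0.1, -2.1]
opening: 0.225
finger_force: 25.0
```

Call:
{"method": "servo_tool", "body": {
  "translation": [
    [0,0,0],
    [0,0,0],
    [0,0,0],
    [0,0,0]
  ],
  "turn": [
    [0,0,0],
    [0,0,0],
    [0,0,0],
    [0,0,0]
  ],
  "grip": 0.7
}}

```text
clock: 18.58
tool_pos: [0.534, -0.001, 0.0175]
eef_rot: [0.997, -0.08, -0.0, 0.0]
contact_force: [-0.9, -0.1, -0.3]
opening: 0.651
finger_force: 0.0
```

```bash
python3 -c "
from h import *
stat([(b2w((-.145,-.067),.09),BY,5),(b2w((-.145,-.067),.145),BY,2),(b2w((-.111,.0553),.145),BY,5)])"
```

```text
18.57 [ 0.534  -0.001   0.0175] q5 0.275 yaw -9.17 quat [ 9.968e-01 -8.000e-02 -4.000e-04  3.000e-04] op 0.651 F [-0.9 -0.1 -0.3] box [-0.124 -0.067]
[[-0.0042, 0.0, -0.0145], [-0.0042, 0.0, -0.0145], [-0.0042, 0.0, -0.0145], [-0.0042, 0.0001, -0.0145], [-0.0043, -0.0, -0.0145], [0.0, 0.0, -0.0275], [0.0, 0.0, -0.0275], [0.0068, -0.0245, -0.0], [0.0068, -0.0244, -0.0], [0.0069, -0.0245, -0.0001]]
[[0.0, 0.0, -0.0], [0.0, 0.0, -0.0], [0.0, 0.0, -0.0], [0.0, 0.0, -0.0], [0.0, 0.0, -0.0], [0.0, 0.0, -0.001], [0.0, 0.0, -0.001], [0.0, 0.0, 0.0], [0.0, 0.0, 0.0], [0.0, 0.0, 0.0]]
[[0.0068, -0.0244, 0.0], [0.0068, -0.0245, -0.0]]
[[0.0, 0.0, 0.0], [0.0, 0.0, 0.0]]
end [0.5662 0.1177 0.145 ] [0.9969, -0.079, -0.0004, 0.0003]
```

Call:
{"method": "servo_tool", "body": {
  "translation": [
    [0,0,-0.015],
    [0,0,-0.015],
    [-0.007,0,-0.015],
    [-0.007,0,-0.015],
    [-0.007,0,-0.015],
    [0,0,-0.027],
    [0,0,-0.026],
    [0,0,0]
  ],
  "turn": [
    [0,0,0],
    [0,0,0],
    [0,0,0],
    [0,0,0],
    [0,0,0],
    [0,0,0],
    [0,0,0],
    [0,0,0]
  ],
  "grip": 0.9
}}

```text
clock: 19.58
tool_pos: [0.5142, 0.0025, 0.1475]
eef_rot: [0.997, -0.08, 0.001, 0.0]
contact_force: [0.0, 0.7, 0.2]
opening: 0.897
finger_force: 0.0
```

```bash
python3 -c "
from h import *
from plant import optics
S=lid();P=cloud(S);D=((P[...,:2]-BO)@R.from_euler('z',BY,degrees=True).as_matrix()[:2,:2]);im=S['img'].max(-1)
for n in('scene','top'):
  S=optics.snapshot(n);P=cloud(S);D=((P[...,:2]-BO)@R.from_euler('z',BY,degrees=True).as_matrix()[:2,:2])
  for lab,z0,z1,x0,x1,y0,y1 in(('carton',.03,.043,-.1,.05,-.125,0),('tray block',.043,.056,-.17,-.09,-.11,-.03),('post',.099,.112,-.15,-.09,.02,.09)):
    m=(P[...,2]>z0)&(P[...,2]<z1)&(D[...,0]>x0)&(D[...,0]<x1)&(D[...,1]>y0)&(D[...,1]<y1)
    if m.sum()>5: print(n,lab,m.sum(),np.percentile(D[m],[2,98],axis=0).round(4).tolist(),D[m].mean(0).round(4),P[m].mean(0).round(4))
stat([(b2w((-.111,.0553),.145),BY,5)])
S=optics.snapshot('scene');cv2.imwrite('pics/s5.png',cv2.resize(S['img'][100:300,240:480,::-1],None,fx=2.5,fy=2.5))"
```

```text
top (-0.125, -0.08) lid angle 0.466 399 zres 0.0013
top (-0.06, -0.01) lid angle 0.467 671 zres 0.0012
top (0.085, 0.125) lid angle 0.466 533 zres 0.0012
scene (-0.125, -0.08) lid angle 0.437 146 zres 0.0048
scene (-0.06, -0.01) lid angle 0.463 217 zres 0.0007
scene (0.085, 0.125) lid angle 0.443 223 zres 0.0095
scene carton 67 [[-0.0533, -0.1241], [-0.034, -0.0266]] [-0.0385 -0.0797] [ 0.6163 -0.0271  0.0342]
scene tray block 59 [[-0.1301, -0.0735], [-0.1111, -0.0555]] [-0.122  -0.0634] [0.5366 0.0022 0.0482]
scene post 98 [[-0.1205, 0.045], [-0.0976, 0.0675]] [-0.1109  0.0577] [0.5666 0.12   0.1055]
top post 116 [[-0.122, 0.0444], [-0.0993, 0.0669]] [-0.1112  0.0556] [0.566  0.118  0.1061]
19.77 [0.5124 0.0024 0.1448] q5 0.518 yaw -9.17 quat [ 9.968e-01 -7.990e-02 -1.400e-03  4.000e-04] op 0.898 F [-0.6  0.2 -0.2] box [-0.1458 -0.067 ]
[[0.0069, -0.0245, -0.0001], [0.007, -0.0244, -0.0001], [0.0069, -0.0245, -0.0], [0.0069, -0.0245, -0.0001], [0.007, -0.0244, -0.0]]
[[0.0, 0.001, -0.0], [0.0, 0.001, -0.0], [0.0, 0.001, -0.0], [0.0, 0.001, -0.0], [0.0, 0.001, -0.0]]
end [0.5662 0.1176 0.145 ] [0.9968, -0.0799, 0.0011, 0.0006]
```

View pics/s5.png

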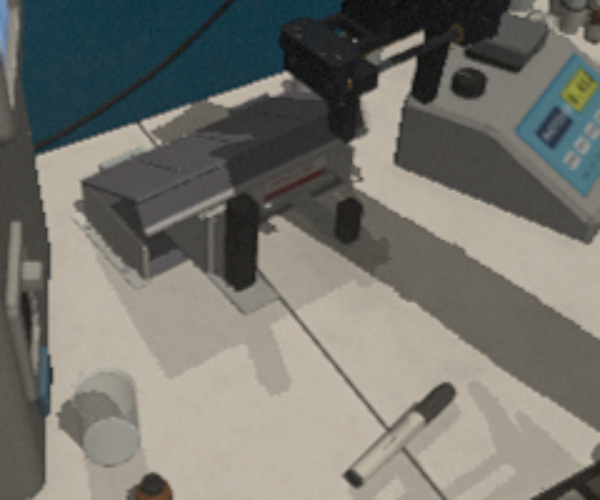

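The carton is inside, with its near face at about -40 mm and the lip's rear at -60 mm. The post is at box (-0.111, 0.056). I'll return to the wedge.

Call:
{"method": "servo_tool", "body": {
  "translation": [
    [0.007,-0.0245,0],
    [0.007,-0.0245,0],
    [0.007,-0.0245,0],
    [0.007,-0.0245,0],
    [0.007,-0.0245,0],
    [0,0,0]
  ],
  "turn": [
    [0,0,0],
    [0,0,0],
    [0,0,0],
    [0,0,0],
    [0,0,0],
    [0,0,0]
  ],
  "grip": 0.9
}}

```text
clock: 20.58
tool_pos: [0.5672, 0.12, 0.1444]
eef_rot: [0.997, -0.078, -0.001, -0.0]
contact_force: [-0.2, 0.2, 0.4]
opening: 0.9
finger_force: 0.0
```

```bash
python3 -c "
from h import *
stat([(b2w((-.111,.0563),.062),BY,5)])"
```

```text
20.57 [0.5672 0.12   0.1444] q5 0.645 yaw -8.96 quat [ 9.969e-01 -7.810e-02 -1.000e-03 -2.000e-04] op 0.9 F [-0.2  0.2  0.4] box [-0.1103  0.0578]
[[-0.0001, 0.0003, 0.0165], [-0.0001, 0.0003, 0.0164], [-0.0001, 0.0003, 0.0165], [-0.0001, 0.0003, 0.0165], [-0.0001, 0.0003, 0.0165]]
[[-0.0, 0.0, 0.0], [-0.0, 0.0, 0.0], [-0.0, 0.0, 0.0], [-0.0, 0.0, 0.0], [-0.0, 0.0, 0.0]]
end [0.5663 0.1187 0.062 ] [0.9969, -0.0781, -0.001, -0.0002]
```

Call:
{"method": "servo_tool", "body": {
  "translation": [
    [0,0.0003,0.0165],
    [0,0.0003,0.0165],
    [0,0.0003,0.0165],
    [0,0.0003,0.0165],
    [0,0,0.0165],
    [0,0,0]
  ],
  "turn": [
    [0,0,0],
    [0,0,0],
    [0,0,0],
    [0,0,0],
    [0,0,0],
    [0,0,0]
  ]
}}

```text
clock: 21.32
tool_pos: [0.566, 0.1163, 0.0613]
eef_rot: [0.997, -0.08, -0.002, 0.001]
contact_force: [0.2, 1.1, -0.5]
opening: 0.899
finger_force: 0.0
```

Call:
{"method": "servo_tool", "body": {
  "translation": [
    [0,0,0],
    [0,0,0],
    [0,0,0],
    [0,0,0],
    [0,0,0],
    [0,0,0],
    [0,0,0],
    [0,0,0],
    [0,0,0],
    [0,0,0]
  ],
  "turn": [
    [0,0,0],
    [0,0,0],
    [0,0,0],
    [0,0,0],
    [0,0,0],
    [0,0,0],
    [0,0,0],
    [0,0,0],
    [0,0,0],
    [0,0,0]
  ],
  "grip": 0,
  "grip_force": 35
}}

```text
clock: 22.58
tool_pos: [0.5671, 0.1166, 0.0629]
eef_rot: [0.997, -0.08, -0.0, 0.0]
contact_force: [0.8, -0.3, 0.8]
opening: 0.265
finger_force: 35.0
```

```bash
python3 -c "
from h import *
stat([(b2w((-.24,.0563),.062),BY,34)])"
```

```text
22.57 [0.5671 0.1166 0.0629] q5 0.47 yaw -9.16 quat [ 9.968e-01 -7.990e-02 -5.000e-04  3.000e-04] op 0.265 F [ 0.8 -0.3  0.8] box [-0.1099  0.0544]
[[-0.0038, -0.0001, 0.0], [-0.0039, -0.0, 0.0001], [-0.0038, -0.0001, -0.0], [-0.0038, -0.0, 0.0], [-0.0038, -0.0001, 0.0], [-0.0039, -0.0, 0.0001], [-0.0038, -0.0001, 0.0], [-0.0038, -0.0, 0.0], [-0.0038, -0.0001, 0.0001], [-0.0039, -0.0, -0.0]]
[[0.0, 0.0, -0.0], [0.0, 0.0, -0.0], [0.0, 0.0, -0.0], [0.0, 0.0, -0.0], [0.0, 0.0, -0.0], [0.0, 0.0, -0.0], [0.0, 0.0, -0.0], [0.0, 0.0, -0.0], [0.0, 0.0, -0.0], [0.0, 0.0, -0.0]]
[[-0.0038, -0.0001, 0.0], [-0.0038, -0.0, 0.0001], [-0.0039, -0.0001, -0.0], [-0.0038, -0.0, 0.0], [-0.0038, -0.0001, 0.0], [-0.0038, -0.0, 0.0001], [-0.0039, -0.0001, 0.0], [-0.0038, -0.0, 0.0], [-0.0038, -0.0001, 0.0001], [-0.0038, -0.0, -0.0]]
[[0.0, 0.0, -0.0], [0.0, 0.0, -0.0], [0.0, 0.0, -0.0], [0.0, 0.0, -0.0], [0.0, 0.0, -0.0], [0.0, 0.0, -0.0], [0.0, 0.0, -0.0], [0.0, 0.0, -0.0], [0.0, 0.0, -0.0], [0.0, 0.0, -0.0]]
[[-0.0039, -0.0001, 0.0], [-0.0038, -0.0, 0.0], [-0.0038, -0.0001, 0.0001], [-0.0038, -0.0, 0.0], [-0.0039, -0.0001, 0.0], [-0.0038, -0.0, 0.0001], [-0.0038, -0.0001, -0.0], [-0.0039, -0.0, 0.0], [-0.0038, -0.0001, 0.0001], [-0.0038, -0.0, -0.0]]
[[0.0, 0.0, -0.0], [0.0, 0.0, -0.0], [0.0, 0.0, -0.0], [0.0, 0.0, -0.0], [0.0, 0.0, -0.0], [0.0, 0.0, -0.0], [0.0, 0.0, -0.0], [0.0, 0.0, -0.0], [0.0, 0.0, -0.0], [0.0, 0.0, -0.0]]
[[-0.0038, -0.0001, 0.0], [-0.0039, -0.0, 0.0], [-0.0038, -0.0001, 0.0001], [-0.0038, -0.0, 0.0]]
[[0.0, 0.0, -0.0], [0.0, 0.0, -0.0], [0.0, 0.0, -0.0], [0.0, 0.0, -0.0]]
end [0.4389 0.139  0.062 ] [0.9968, -0.0799, -0.0005, 0.0003]
```

Gripped. I'll draw it out slowly at 24 mm/s.

Call:
{"method": "servo_tool", "body": {
  "translation": [
    [-0.002,0,0],
    [-0.002,0,0],
    [-0.003,0,0],
    [-0.003,0,0],
    [-0.003,0,0],
    [-0.003,0,0],
    [-0.003,0,0],
    [-0.003,0,0],
    [-0.003,0,0],
    [-0.003,0,0]
  ],
  "turn": [
    [0,0,0],
    [0,0,0],
    [0,0,0],
    [0,0,0],
    [0,0,0],
    [0,0,0],
    [0,0,0],
    [0,0,0],
    [0,0,0],
    [0,0,0]
  ]
}}

```text
clock: 23.82
tool_pos: [0.5393, 0.121, 0.0629]
eef_rot: [0.997, -0.08, -0.0, 0.0]
contact_force: [-0.6, -0.5, -4.3]
opening: 0.265
finger_force: 35.0
```

```bash
python3 -c "
from h import *
stat();lid()"
```

```text
23.82 [0.5393 0.121  0.0629] q5 0.411 yaw -9.17 quat [ 9.968e-01 -8.000e-02 -5.000e-04  3.000e-04] op 0.265 F [-0.6 -0.5 -4.3] box [-0.1381  0.0544]
top (-0.125, -0.08) lid angle 0.362 159 zres 0.0013
top few 8
top (0.085, 0.125) lid angle 0.368 285 zres 0.0013
scene few 5
scene few 0
scene (0.085, 0.125) lid angle 0.335 230 zres 0.0075
```

The lid is following the ramp down smoothly, now at 0.365 rad. I'll continue at the same pace.

Call:
{"method": "servo_tool", "body": {
  "translation": [
    [-0.003,0,0],
    [-0.003,0,0],
    [-0.003,0,0],
    [-0.003,0,0],
    [-0.003,0,0],
    [-0.003,0,0],
    [-0.003,0,0],
    [-0.003,0,0],
    [-0.003,0,0],
    [-0.003,0,0]
  ],
  "turn": [
    [0,0,0],
    [0,0,0],
    [0,0,0],
    [0,0,0],
    [0,0,0],
    [0,0,0],
    [0,0,0],
    [0,0,0],
    [0,0,0],
    [0,0,0]
  ]
}}

```text
clock: 25.18
tool_pos: [0.5095, 0.1258, 0.0629]
eef_rot: [0.997, -0.08, -0.001, 0.0]
contact_force: [3.6, -0.5, -0.7]
opening: 0.27
finger_force: 35.0
```

Call:
{"method": "servo_tool", "body": {
  "translation": [
    [-0.003,0,0],
    [-0.003,0,0],
    [-0.003,0,0],
    [-0.003,0,0],
    [-0.003,0,0],
    [-0.003,0,0],
    [-0.003,0,0],
    [-0.003,0,0],
    [-0.003,0,0],
    [-0.003,0,0]
  ],
  "turn": [
    [0,0,0],
    [0,0,0],
    [0,0,0],
    [0,0,0],
    [0,0,0],
    [0,0,0],
    [0,0,0],
    [0,0,0],
    [0,0,0],
    [0,0,0]
  ]
}}

```text
clock: 26.42
tool_pos: [0.4797, 0.1305, 0.0629]
eef_rot: [0.997, -0.08, -0.001, 0.0]
contact_force: [1.2, -0.2, -2.0]
opening: 0.264
finger_force: 35.0
```

```bash
python3 -c "
from h import *
stat();lid()"
```

```text
26.43 [0.4797 0.1305 0.0629] q5 0.284 yaw -9.17 quat [ 9.968e-01 -7.990e-02 -8.000e-04  4.000e-04] op 0.264 F [ 1.2 -0.2 -2. ] box [-0.1984  0.0543]
top (-0.125, -0.08) lid angle 0.003 672 zres 0.0015
top (-0.06, -0.01) lid angle -0.0 741 zres 0.0015
top (0.085, 0.125) lid angle 0.002 598 zres 0.0015
scene few 3
scene (-0.06, -0.01) lid angle -0.003 217 zres 0.0012
scene (0.085, 0.125) lid angle -0.001 422 zres 0.0011
```

The lid is shut. I'll draw the nose clear of the lip.

Call:
{"method": "servo_tool", "body": {
  "translation": [
    [-0.004,0,0],
    [-0.004,0,0],
    [-0.004,0,0],
    [-0.004,0,0],
    [-0.004,0,0],
    [-0.004,0,0],
    [-0.004,0,0],
    [-0.004,0,0],
    [-0.002,0,0],
    [0,0,0]
  ],
  "turn": [
    [0,0,0],
    [0,0,0],
    [0,0,0],
    [0,0,0],
    [0,0,0],
    [0,0,0],
    [0,0,0],
    [0,0,0],
    [0,0,0],
    [0,0,0]
  ]
}}

```text
clock: 27.78
tool_pos: [0.446, 0.136, 0.0629]
eef_rot: [0.997, -0.08, -0.001, 0.0]
contact_force: [-1.2, 0.8, -2.9]
opening: 0.271
finger_force: 35.0
```

Call:
{"method": "servo_tool", "body": {
  "translation": [
    [0,0,0],
    [0,0,0],
    [0,0,0],
    [0,0,0],
    [0,0,0]
  ],
  "turn": [
    [0,0,0],
    [0,0,0],
    [0,0,0],
    [0,0,0],
    [0,0,0]
  ],
  "grip": 1
}}

```text
clock: 28.4
tool_pos: [0.4467, 0.1359, 0.063]
eef_rot: [0.997, -0.08, -0.0, 0.0]
contact_force: [-0.2, -0.5, 0.4]
opening: 0.813
finger_force: 0.0
```

Call:
{"method": "servo_tool", "body": {
  "translation": [
    [0,0,-0.02],
    [0,0,-0.02],
    [0,0,-0.025],
    [0,0,-0.025],
    [0,0,-0.03],
    [0,0.03,-0.03],
    [0,0.06,0],
    [0,0.06,0],
    [0,0.06,0],
    [0,0,0]
  ],
  "turn": [
    [0,0,0],
    [0,0,0],
    [0,0,0],
    [0,0,0],
    [0,0,0],
    [0,0,0],
    [0,0,0],
    [0,0,0],
    [0,0,0],
    [0,0,0]
  ]
}}

```text
clock: 29.65
tool_pos: [0.4116, -0.0766, 0.2132]
eef_rot: [0.996, -0.086, -0.001, 0.001]
contact_force: [-0.0, -0.0, 0.4]
opening: 1.002
finger_force: 0.0
```

```bash
python3 -c "
from h import *
from plant import optics
stat();S=lid();S=optics.snapshot('scene')
cv2.imwrite('pics/s6.png',cv2.resize(S['img'][100:300,240:480,::-1],None,fx=2.5,fy=2.5))"
```

```text
29.65 [ 0.4116 -0.0766  0.2132] q5 0.548 yaw -9.81 quat [ 9.963e-01 -8.550e-02 -9.000e-04  1.400e-03] op 1.002 F [-0.  -0.   0.4] box [-0.2329 -0.1609]
top (-0.125, -0.08) lid angle 0.0 677 zres 0.0015
top (-0.06, -0.01) lid angle -0.003 756 zres 0.0016
top (0.085, 0.125) lid angle -0.001 595 zres 0.0016
scene (-0.125, -0.08) lid angle -0.0 357 zres 0.0011
scene (-0.06, -0.01) lid angle -0.003 438 zres 0.0011
scene (0.085, 0.125) lid angle 0.0 417 zres 0.0011
```

View pics/s6.png

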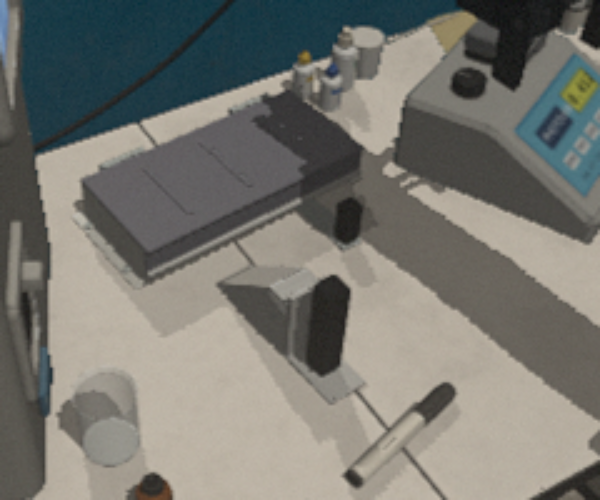

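The lid is shut, the wedge stands upright in front of the box, the tray's grip block is outside and the bystanders are undisturbed. I'm handing the job in.

```bash
python3 -c "
from plant import r
print(r.finish_job())"
```

```text
the job is handed in; nothing more can be done
None
```

The carton is inside the box on its tray, the lid came down gently and is fully shut, the wedge stands upright in front, and the job was handed in at about 30 s of the 69 s allowed.

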